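# Check the rotor, try the centrifuge lid, free its catch if caught, hold the lid up

### The job

Slide the shutter on the centrifuge's lid fully open, so that the rotor can be seen through the sight window, and then, with the thumb catch left as you find it, give the lid a light tug upward by its bar to learn whether the worn catch is holding it. If it is held, do not wrench it: ease off, slide the thumb catch to the right until it frees the lid, and take the bar again; if it comes free, carry on. Raise the lid to about 40 degrees and finish while still holding it there in the fingers, as it drops shut if let go, with the shutter still open and the things around undisturbed.

Things in the scene. Friction and masses are not known exactly. Their poses are not given: they have to be found in the camera images.
- centrifuge: small white bench centrifuge, fixed, 275 (its x) by 230 (y) by 120 mm to its flat deck. Origin on the bench under the housing, x from -145 (front) to +130 mm (back); x points front to back, y to the left seen from the front, z up. The deck (z = 120) shows as a strip 77 mm deep in front of the lid. The lid's hinge axis is parallel to y through x = +118, z = +124 mm
- lid: hinged lid, 190 (x) by 210 (y) by 20 mm, 0.5 to 0.7 kg. Origin on the hinge axis at its back; axes as the centrifuge's when shut; panel x = -186 to +4, z = -2 to +18 mm. The front edge swings up and back, to 1.25 rad; it falls shut when let go. Free, 3 to 5 N up at the bar lifts it. Caught by the strike under its front right corner, it lifts about 3 mm at the front and stops dead
- lid_bar (a point): middle of the round steel bar handle near the lid's front edge: 12 mm thick, 110 mm long along y between two posts, centre line 36 mm above the lid's top; at (-163, 0, +54) mm in the lid's frame. Pinch it from above, one finger in front and one behind; it may turn between the fingers as the lid swings
- shutter (a joint): shutter position along its guides, m: 0 = over the sight window, 0.060 = fully open (slid to the left, +y of the lid). It stays where it is left, friction about 2 N. At the start it is shut or open by at most 12 mm
- shutter_tab (a point): middle of the top of the upright tab on the shutter, a flat plate 60 x 60 x 4 mm on the lid over the round 48 mm sight window, between two guides 7 mm high; the tab is 24 (x) by 10 (y) mm and rises 27 mm above the plate. With the shutter at 0 this point is at (-88, 0, +49.5) mm in the lid's frame
- catch_tab (a point): middle of the top of the thumb catch: dark upright tab 24 (x) by 12 (y) by 28 mm high on the deck, front right. Fully shut it is at (-105, -75, +148) mm in the centrifuge's frame; it slides right (-y) 18 mm to fully open and stays where left, friction about 2 N. It starts within 4 mm of shut. Worn: its place does not tell if it holds the lid, only a pull does; fully open it never holds
- catch: the same thumb catch with the steel finger below the deck that holds the lid's strike; origin at the foot of the tab on the deck, axes those of the centrifuge. A pull on it of more than 45 N damages it
- tube_rack: bystander: clear rack of stoppered test tubes, 196 x 58 mm, 123 mm high, left of the centrifuge; origin under its centre
- beaker: bystander: small glass beaker, 54 mm wide, 70 mm high, right of the centrifuge; origin under its centre
- reagent_bottle: bystander: brown stoppered bottle, 68 mm wide, 144 mm high, right of the centrifuge towards the back; origin under its centre
- timer: bystander: small flat timer, 40 x 62 x 16 mm, lying on the deck in front of the lid, left of the middle; origin under its centre
- tube_block: bystander: aluminium block of small tubes, 66 x 94 mm, 37 mm high, in front of the centrifuge; origin under its centre
- notebook: bystander: closed notebook, 205 x 145 x 13 mm, lying to the right; origin under its centre
- tip_box: bystander: box of pipette tips, 78 x 118 mm, 56 mm high, behind the centrifuge; origin under its centre

How it is judged:
By the outcome, as a careful person would: the job done as asked, in the order asked, and still so for the second after the job is handed in, while the arm keeps its last pose, push and grip.
It also fails if it takes over 64 s, if anything falls off the work surface, if the arm or the gripper's body presses on something with over 40 N, if the wrist force passes 120 N, or if a joint passes its speed limit or range.

### The arm

A 7-joint arm with a two-finger parallel gripper is mounted at the origin on the work surface. World frame = base frame: x ahead of the robot, y to its left, z up, the work surface at z = 0. Lengths are in m, angles in rad, forces in N, time in s.
With the tool pointing down it reaches from about 0.35 to 0.9 m from the base axis. Payload 19.9 kg.
Tool frame: the origin (TCP) lies between the finger pads; the fingertips stand 19 mm ahead of it and the grasp point (between the pads) is the TCP; z points along the fingers, y is the direction in which the jaws open and shut (so a half turn about z gives the same grasp; the last joint's range is limited). The gripper opens to 94 mm and grips with 3 to 60 N. Pads are 16 mm wide; open, the fingers measure 119 mm over their backs; the gripper's body (75 mm by 177 mm) begins 78 mm behind the grasp point.
Start: joints at [-1.2, 0.417, -0.01, 1.614, 0.005, 1.111, -0.053], TCP at [0.25, 0.573, 0.224] pointing down, gripper open.
Joint ranges: [-2.81, 2.81], [-0.39, 2.02], [-1.27, 1.25], [0.06, 2.57], [-1.19, 4.33], [0.19, 2], [-2.82, 2.82]. Speed limits (rad/s): [1.89, 1.89, 2.39, 2.39, 3.01, 3.01, 3.01].

### API

Orientations are given as a 3x3 rotation matrix whose columns are the frame's x, y, z axes.
In Python, from rig import robot gives the robot as it stands. Calls block until the motion is done:
- robot.move_ptp(position, orientation): joint-space move of the TCP to a pose.
- robot.move_linear(position, velocity=0.15, frame=None, threshold=None): straight line of the TCP; frame=None keeps the orientation; velocity is the mean speed in m/s. With threshold (N) it stops when the force on the tool has changed by that much, and returns True; else False.
- robot.goto_joints(angles): joint-space move.
- robot.gripper_to(opening): finger opening in m; the grip force is fixed at half the most; returns when the fingers have stopped.
- robot.pause(seconds).
- robot.ik(position, orientation): joint angles nearest the present ones, or None.
- robot.get_state(): the state.
- robot.grab_frame(name): name is "scene" or "top"; returns the picture (384x512x3 uint8, red, green, blue); there is no depth.
- robot.camera_info(name): a dict with "fx", "fy", "cx", "cy" (pixels), "rvec" (rotation vector, rad) and "tvec" (3), from world to camera coordinates, as OpenCV has them. Camera axes: x right, y down, z forward; pixel columns grow to the right and rows downward; lengths in m; the calibration is good to about 2 mm. A picture is of the moment at which its call begins. camera_info takes no time and is no camera call.
A pose or a line that the arm cannot do raises robot.PlanningError and nothing moves.
- robot.sign_off(): hands the job in, once; it reports no verdict.
The state is a dict: "time": time; "qpos": joint angles; "joint_vel": joint speeds; "effort": joint torques, N m; "ee_pos": TCP position; "tool_rot": TCP orientation; "force": force on the tool from outside, world axes, zero at the start; "moment": the same for the moment, N m; "opening": finger opening in m.
Only numpy, scipy, OpenCV 4.12 (cv2) and the standard library are available. Lean on these libraries where they do the work, as an engineer would, in place of code of your own. Each camera call takes 0.05 s, during which the arm holds its last target.

## Working session

There is one attempt and no reset: what is moved stays moved. The work goes in short steps, each a Python script; the robot and the scene stay as the last script left them, time stands still between calls to the robot, and variables do not carry over. Pictures are saved under pics/ and viewed, and the job is handed in when it is done.

```bash
ls; mkdir -p pics
python3 - <<'E'
from rig import robot
import cv2
for n in("scene","top"):
    im=robot.grab_frame(n); cv2.imwrite(f"pics/{n}0.png",im[:,:,::-1]); print(robot.camera_info(n))
s=robot.get_state(); print(s["time"],s["ee_pos"],s["tool_rot"],s["opening"],s["force"])
E
```

```text
pics
{'fx': 441.036376261631, 'fy': 441.036376261631, 'cx': 257.3357390787917, 'cy': 193.4620884354734, 'rvec': array([ 2.01283535,  1.48068214, -0.5668863 ]), 'tvec': array([-0.16736604, -0.34610334,  1.48134171])}
{'fx': 425.1379299007542, 'fy': 425.1379299007542, 'cx': 250.23140542718613, 'cy': 192.04269779580602, 'rvec': array([ 2.08367346, -2.13974065,  0.22837183]), 'tvec': array([0.00737447, 0.60130451, 0.98413666])}
0.1 [0.25005192 0.57246581 0.2239052 ] [[-9.16405953e-01  4.00249947e-01 -3.29764251e-04]
 [ 4.00250071e-01  9.16405419e-01 -9.94064105e-04]
 [-9.56763582e-05 -1.04295443e-03 -9.99999452e-01]] 0.09403807668919738 [-0.26083116  1.09089312  0.81049891]
```

View pics/scene0.png

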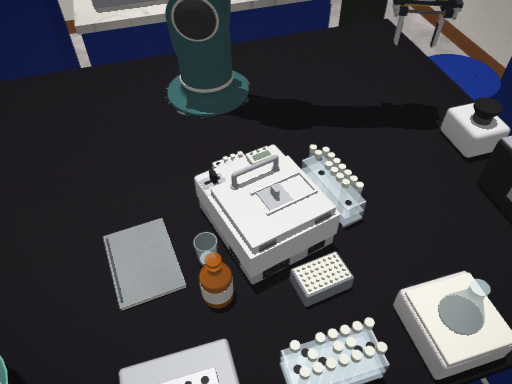

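View pics/top0.png

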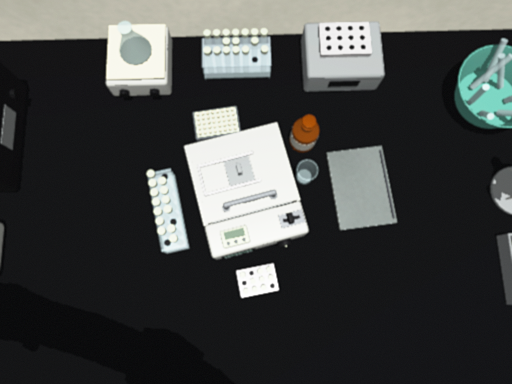

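Run:
```python
import cv2
a=cv2.imread("pics/top0.png")[115:265,175:325]; cv2.imwrite("pics/top0c.png",cv2.resize(a,(600,600),interpolation=2))
a=cv2.imread("pics/scene0.png")[140:280,185:345]; cv2.imwrite("pics/scene0c.png",cv2.resize(a,(640,560),interpolation=2))
```

```text
(no output)
```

View pics/top0c.png

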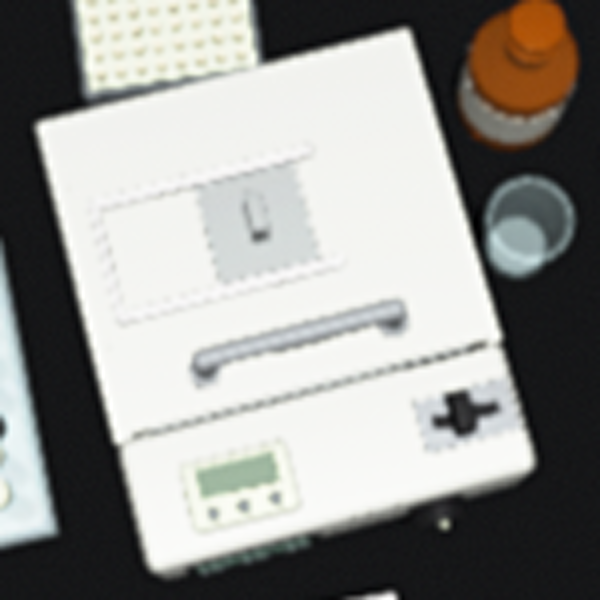

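View pics/scene0c.png

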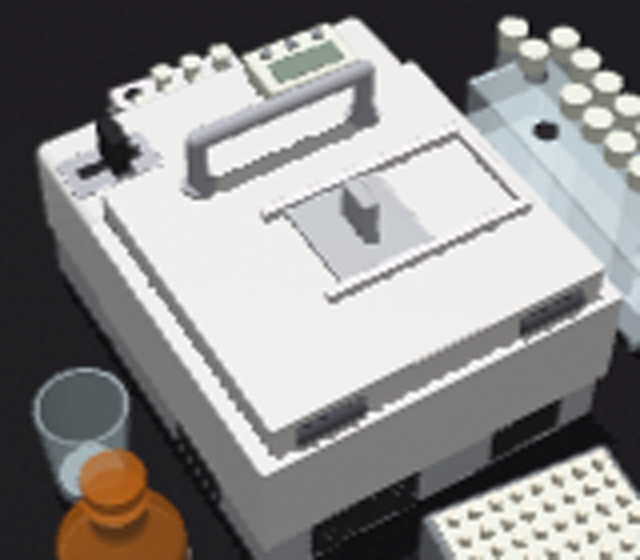

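```bash
cat > h.py <<'E'
import numpy as np,cv2
from scipy.optimize import least_squares
def ray(ci,uv):
    R,_=cv2.Rodrigues(ci["rvec"]);c=-R.T@ci["tvec"]
    d=R.T@np.array([(uv[0]-ci["cx"])/ci["fx"],(uv[1]-ci["cy"])/ci["fy"],1]);return c,d
def plane(ci,uv,z):
    c,d=ray(ci,uv);return c+d*(z-c[2])/d[2]
def tri(c1,u1,c2,u2):
    a,d=ray(c1,u1);b,e=ray(c2,u2)
    s=np.linalg.lstsq(np.c_[d,-e],b-a,rcond=None)[0]
    return (a+d*s[0]+b+e*s[1])/2,np.linalg.norm(a+d*s[0]-b-e*s[1])
E
python3 - <<'E'
from h import *
from rig import robot
T=robot.camera_info("top");S=robot.camera_info("scene")
t=lambda x,y:(x/4+175-.4,y/4+115-.4); s=lambda x,y:(x/4+185-.4,y/4+140-.4)
obs=[(T,t(37,122),.122,.105,.142),(T,t(410,30),.122,-.105,.142),(T,t(502,343),-.068,-.105,.142),(T,t(116,443),-.068,.105,.142),
(S,s(605,272),.122,.105,.142),(S,s(270,430),.122,-.105,.142),(S,s(106,203),-.068,-.105,.142)]
P=np.array([plane(c,u,z)[:2] for c,u,_,_,z in obs]);L=np.array([o[2:4] for o in obs])
def f(p):
    c,q=np.cos(p[2]),np.sin(p[2]);return (L@np.array([[c,q],[-q,c]])+p[:2]-P).ravel()
r=least_squares(f,[.6,0,.2]);print(r.x,np.round(r.fun.reshape(-1,2)*1e3,1))
p=r.x;c,q=np.cos(p[2]),np.sin(p[2]);R=np.array([[c,-q],[q,c]])
loc=lambda w:np.r_[R.T@(w[:2]-p[:2]),w[2]]
for n,a,b in [("shut",t(254,193),s(361,190)),("barR",t(405,303),s(192,140)),("barL",t(200,355),s(365,70)),("catch",t(462,393),s(102,115))]:
    w,e=tri(T,a,S,b);print(n,w.round(4),loc(w).round(4),round(e,4))
for n,a,z in[("shut",t(254,193),.1735),("barR",t(405,306),.178),("barL",t(200,356),.178),("catch",t(462,396),.148)]:
    print(n,"top",loc(plane(T,a,z)).round(4))
for n,a,z in[("shut",s(361,190),.1735),("barR",s(192,140),.178),("barL",s(365,70),.178),("catch",s(102,115),.148)]:
    print(n,"sc",loc(plane(S,a,z)).round(4))
print(loc(plane(T,t(240,485),.136)))
for n,a,z in[("bott",(308,123),.144),("beaker",(307,172),.07),("tubes near",(184,248),.123),("rack far",(150,172),.123)]:
    w=plane(T,a,z);print(n,w,loc(w))
E
```

```text
[0.60709332 0.00536176 0.23603501] [[ 0.7 -7.7]
 [-1.3  7.7]
 [ 3.3  7.9]
 [ 5.4 -6.8]
 [-2.2  0.9]
 [ 2.2 -0.4]
 [-7.9 -1.6]]
shut [0.6422 0.0164 0.1829] [0.0367 0.0025 0.1829] 0.0019
barR [ 0.5785 -0.0622  0.1825] [-0.0436 -0.059   0.1825] 0.0031
barL [0.5526 0.0484 0.1802] [-0.0429  0.0546  0.1802] 0.0003
catch [ 0.5297 -0.0975  0.1659] [-0.0993 -0.0819  0.1659] 0.0069
shut top [0.0398 0.0029 0.1735]
barR top [-0.045  -0.0604  0.178 ]
barL top [-0.0429  0.0549  0.178 ]
catch top [-0.0971 -0.0808  0.148 ]
shut sc [0.0292 0.0064 0.1735]
barR sc [-0.0468 -0.0557  0.178 ]
barL sc [-0.0449  0.0558  0.178 ]
catch sc [-0.1178 -0.0782  0.148 ]
[-0.11172751  0.05183397  0.136     ]
bott [ 0.74667473 -0.14840579  0.144     ] [ 0.09975276 -0.18214504  0.144     ]
beaker [ 0.64696069 -0.15036921  0.07      ] [ 0.00234437 -0.16073595  0.07      ]
tubes near [0.46335567 0.1447832  0.123     ] [-0.10714859  0.16916864  0.123     ]
rack far [0.64284614 0.22552769 0.123     ] [0.08624717 0.20570057 0.123     ]
```

Run:
```python
from h import *
from rig import robot
T=robot.camera_info("top");S=robot.camera_info("scene")
t=lambda x,y:(x/4+175-.4,y/4+115-.4); s=lambda x,y:(x/4+185-.4,y/4+140-.4)
obs=[(T,t(35,122),.130,.115,.120),(T,t(410,28),.130,-.115,.120),(T,t(490,345),-.068,-.105,.142),(T,t(132,437),-.068,.105,.142),
(T,t(148,578),-.145,.115,.12),(T,t(537,472),-.145,-.115,.12),
(S,s(605,272),.122,.105,.142),(S,s(270,430),.122,-.105,.142),(S,s(106,203),-.068,-.105,.142),
(S,s(262,475),.13,-.115,.12),(S,s(620,297),.13,.115,.12),(S,s(40,150),-.145,-.115,.12)]
P=np.array([plane(c,u,z)[:2] for c,u,_,_,z in obs]);L=np.array([o[2:4] for o in obs])
def f(p):
    c,q=np.cos(p[2]),np.sin(p[2]);return (L@np.array([[c,q],[-q,c]])+p[:2]-P).ravel()
r=least_squares(f,[.6,0,.2],loss="soft_l1",f_scale=.003)
p=r.x;c,q=np.cos(p[2]),np.sin(p[2]);R=np.array([[c,-q],[q,c]])
print(p,np.round(f(p).reshape(-1,2)@R*1e3,1))
loc=lambda w:np.r_[R.T@(w[:2]-p[:2]),w[2]]
for n,a,z in[("shut",t(254,193),.1735),("barR",t(405,306),.178),("barL",t(200,356),.178),("catch",t(462,396),.148),("timer",t(240,485),.136),("bott",t(540,25),.144),("plateR",t(313,222),.1465),("plateL",t(210,237),.1465)]:
    print(n,"top",(loc(plane(T,a,z))*1e3).round(1))
for n,a,z in[("shut",s(363,190),.1735),("barR",s(192,140),.178),("barL",s(365,70),.178),("catch",s(102,115),.148)]:
    print(n,"sc",(loc(plane(S,a,z))*1e3).round(1))
```

```text
[0.60680242 0.00537821 0.23375814] [[-1.5 -0.6]
 [-1.2  1.7]
 [ 3.8  0.3]
 [ 2.6  1.8]
 [ 2.1  0.2]
 [ 1.2 -0.9]
 [-2.   1.2]
 [ 1.5 -1.1]
 [-8.6  0.5]
 [ 1.  -1.2]
 [ 0.7  1.3]
 [-8.8 -2.3]]
shut top [ 40.1   2.9 173.5]
barR top [-44.6 -60.6 178. ]
barL top [-42.7  54.7 178. ]
catch top [-96.7 -81.1 148. ]
timer top [-111.6   51.5  136. ]
bott top [ 104.6 -187.2  144. ]
plateR top [ 22.4 -26.7 146.5]
plateL top [ 29.   32.5 146.5]
shut sc [ 30.    7.3 173.5]
barR sc [-46.4 -55.9 178. ]
barL sc [-44.7  55.6 178. ]
catch sc [-117.3  -78.5  148. ]
```

```bash
cat >> h.py <<'E'
p0=np.array([0.6068,0.0054]);yaw=.2338
ex=np.array([np.cos(yaw),np.sin(yaw),0]);ey=np.array([-np.sin(yaw),np.cos(yaw),0])
def W(x,y,z):return np.r_[p0,0]+ex*x+ey*y+np.array([0,0,z])
def ori(y,tilt=0):  # tool z down, jaw axis y
    z=np.array([0,0,-1.]);return np.c_[np.cross(y,z),y,z]
def loc(w):
    d=np.asarray(w)-np.r_[p0,0];return np.round(1e3*np.array([d@ex,d@ey,d[2]]),1)
def lf(s):
    f=s["force"];return np.round([f@ex,f@ey,f[2]],1)
def rep(r,n=""):
    s=r.get_state();print(n,"t",round(s["time"],2),"loc",loc(s["ee_pos"]),"F",lf(s),"open",round(s["opening"]*1e3,1))
def shot(r,n,box=None):
    for c in("scene","top"):
        im=r.grab_frame(c)[:,:,::-1]
        im=im[100:300,170:370]
        cv2.imwrite(f"pics/{n}_{c}.png",cv2.resize(im,(600,600),interpolation=2))
E
python3 - <<'E'
from h import *
from rig import robot
for sg in(1,-1):
    print(sg,robot.ik(W(.03,.004,.27),ori(sg*ey)),robot.ik(W(-.045,0,.178),ori(sg*ex)))
robot.move_ptp(W(.03,.004,.27),ori(ey)); rep(robot)
robot.gripper_to(.045)
robot.move_linear(W(.03,.004,.215),velocity=.15);rep(robot)
shot(robot,"a")
E
```

```text
1 [-0.31381287  0.41232598  0.32669246  1.54282518 -0.13793138  1.20919359
  1.84085596] [-0.50546433  0.40461171  0.58074526  1.83261245 -0.26283114  0.98142057
  0.41959112]
-1 [-0.56649328  0.47139972  0.6931843   1.55171239 -0.3127393   1.23209603
 -1.15932717] [-0.83919416  0.58779726  1.08506716  1.8416515  -0.58990581  1.07912976
 -2.43541448]
 t 2.51 loc [ 30.2   5.  269.9] F [-0.3  0.2 -0.3] open 94.1
 t 3.92 loc [ 30.2   3.9 215.5] F [ 0.6 -0.4  0.5] open 45.0
```

```bash
python3 -c "
import cv2,numpy as np
a=[cv2.imread(f'pics/a_{c}.png')[100:500,100:500] for c in('scene','top')];cv2.imwrite('pics/a.png',np.hstack(a))"
```

```text
(no output)
```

View pics/a.png

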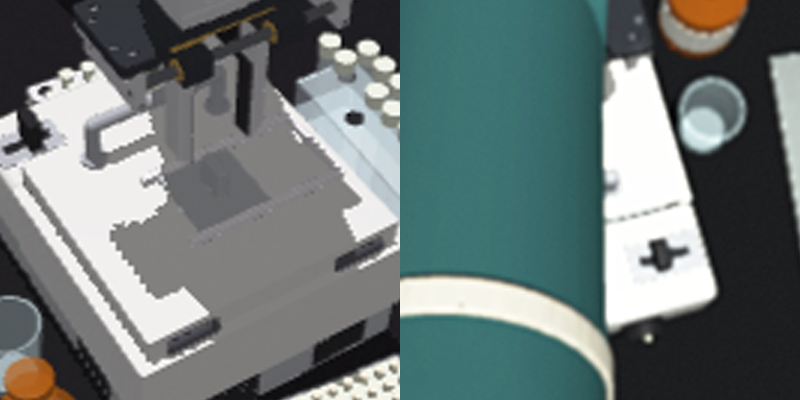

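The scene view shows the fingers straddling the tab (tab about (215,170), fingertips (180,160) and (245,130)). The arm hides the top view. I'll go down and pinch the tab.

Run:
```python
from h import *
from rig import robot
print(robot.move_linear(W(.03,.004,.171),velocity=.1,threshold=6));rep(robot)
robot.gripper_to(0.0);rep(robot,"grip")
```

```text
False
 t 4.61 loc [ 30.2   3.9 171.4] F [ 0.5 -0.1  0.2] open 44.7
grip t 5.25 loc [ 30.1   4.1 171.1] F [-1.6  1.7  2.2] open 9.8
```

Run:
```python
from h import *
from rig import robot
print(robot.move_linear(W(.03,.048,.171),velocity=.06,threshold=10));rep(robot)
print(robot.move_linear(W(.03,.072,.171),velocity=.03,threshold=10));rep(robot)
```

```text
False
 t 6.13 loc [ 29.9  50.1 171.1] F [-3.   2.2  6.2] open 9.9
True
 t 6.64 loc [ 29.9  60.4 171.1] F [-1.  -2.9  5.2] open 9.8
```

Run:
```python
from h import *
from rig import robot
robot.gripper_to(.04);rep(robot)
robot.move_linear(W(.03,.0605,.25),velocity=.2)
robot.move_ptp(W(-.045,0,.25),ori(ex));rep(robot)
shot(robot,"b")
a=[cv2.imread(f'pics/b_{c}.png')[100:500,100:500] for c in('scene','top')];cv2.imwrite('pics/b.png',np.hstack(a))
```

```text
t 7.3 loc [ 29.7  59.5 170.9] F [-0.3 -0.   0.5] open 40.1
 t 9.12 loc [-45.    0.3 249.7] F [-0.2  0.2 -0.4] open 39.7
```

View pics/b.png

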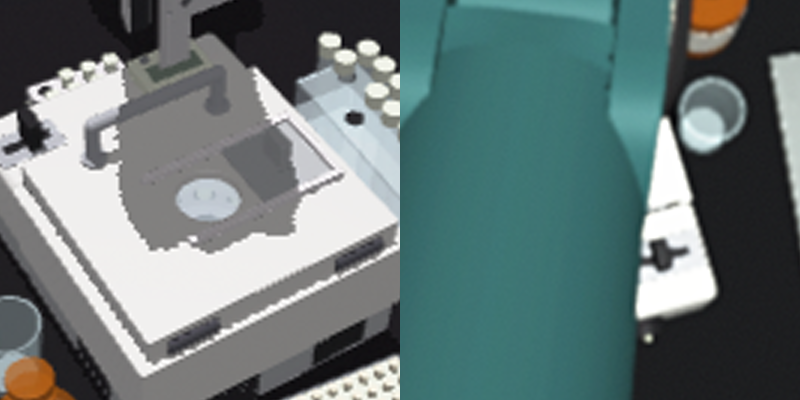

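The scene view shows the rotor through the clear window at (208,200), with the shutter at its left stop. Next I'll grip the bar and tug lightly.

Run:
```python
from h import *
from rig import robot
print(robot.move_linear(W(-.045,0,.179),velocity=.1,threshold=6));rep(robot)
robot.gripper_to(0.0);robot.pause(.2);rep(robot,"grip")
s=robot.get_state();z0=s["ee_pos"]
for i in range(1,6):
    hit=robot.move_linear(z0+np.array([0,0,.002*i]),velocity=.015,threshold=9);rep(robot,f"{i} {hit}")
    if hit or robot.get_state()["force"][2]-s["force"][2]<-12:break
```

```text
False
 t 10.08 loc [-44.7  -0.2 179.5] F [-0.6 -0.4 -0.3] open 40.0
grip t 10.85 loc [-4.420e+01  1.000e-01  1.793e+02] F [ 5.1  0.  -2.2] open 11.1
1 False t 11.16 loc [-4.350e+01  1.000e-01  1.814e+02] F [ 6.4 -0.6 -6.3] open 10.7
2 True t 11.37 loc [-4.330e+01  1.000e-01  1.823e+02] F [  5.7  -2.9 -11.9] open 10.9
```

Run:
```python
from h import *
from rig import robot
robot.pause(.15);rep(robot,"hold")
s=robot.get_state()
print(robot.move_linear(s["ee_pos"]+np.array([0,0,.003]),velocity=.015,threshold=5));rep(robot)
```

```text
hold t 11.52 loc [-4.330e+01  1.000e-01  1.822e+02] F [  5.8  -2.3 -10.9] open 10.8
True
 t 11.72 loc [-4.320e+01  1.000e-01  1.826e+02] F [  6.   -2.5 -12.7] open 11.2
```

Force climbs to about 12–13 N at 3 mm of lift and the lid stops dead, so it's held. I'll ease off, release the bar and work the catch.

Run:
```python
from h import *
from rig import robot
robot.move_linear(W(-.0445,0,.179),velocity=.03);rep(robot,"eased")
robot.gripper_to(.04)
robot.move_linear(W(-.045,0,.25),velocity=.2)
robot.move_ptp(W(-.105,-.079,.22),ori(ey));rep(robot)
shot(robot,"c")
a=[cv2.imread(f'pics/c_{c}.png')[100:500,100:500] for c in('scene','top')];cv2.imwrite('pics/c.png',np.hstack(a))
```

```text
eased t 12.02 loc [-4.420e+01  1.000e-01  1.792e+02] F [0.7 0.3 3.8] open 10.9
 t 14.69 loc [-105.   -78.8  219.8] F [ 0.2 -0.5 -0.3] open 39.5
```

View pics/c.png

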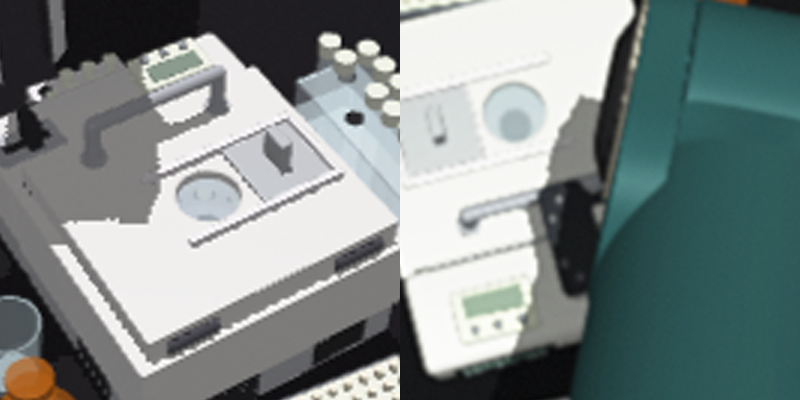

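The shutter plate fills the left end of its guides and the window at (208,195) is fully clear. Next I'll pinch the catch and slide it right.

Run:
```python
from h import *
from rig import robot
hit=robot.move_linear(W(-.105,-.079,.145),velocity=.1,threshold=6);print(hit);rep(robot)
if not hit:
    robot.gripper_to(0.0);rep(robot,"grip")
    y=robot.get_state()["ee_pos"]; y=loc(y)[1]/1e3
    print(robot.move_linear(W(-.105,-.087,.145),velocity=.04,threshold=12));rep(robot)
    print(robot.move_linear(W(-.105,-.104,.145),velocity=.03,threshold=10));rep(robot)
```

```text
False
 t 15.69 loc [-104.7  -79.2  145.5] F [-0.7  0.1  0.4] open 40.2
grip t 16.24 loc [-104.9  -79.   145.2] F [-0.5  0.4  3.2] open 11.6
False
 t 16.59 loc [-104.9  -87.5  145.1] F [-0.1 -1.1  4. ] open 11.7
True
 t 16.96 loc [-104.8  -93.3  145.1] F [-0.5  4.4  7.8] open 11.9
```

Run:
```python
from h import *
from rig import robot
robot.gripper_to(.04)
robot.move_linear(W(-.105,-.0933,.25),velocity=.2)
robot.move_ptp(W(-.0445,0,.25),ori(ex))
hit=robot.move_linear(W(-.0445,0,.178),velocity=.1,threshold=6);print(hit);rep(robot)
robot.gripper_to(0.0);robot.pause(.2);rep(robot,"grip")
r=np.hypot(.163,.054);a0=np.arctan2(.054,.163)
for d in (1,2,4):
    a=a0+np.radians(d)
    hit=robot.move_linear(W(.1185-r*np.cos(a),0,.124+r*np.sin(a)),velocity=.02,threshold=9);rep(robot,f"{d} {hit}")
    if hit:break
```

```text
False
 t 20.68 loc [-44.2  -0.2 178.5] F [-0.3  0.6 -0.1] open 39.6
grip t 21.45 loc [-44.2   0.  178.2] F [3.  0.5 1.9] open 10.9
1 False t 21.75 loc [-43.5   0.  180.6] F [ 5.9 -0.3 -5.8] open 11.2
2 False t 22.05 loc [-42.5   0.  183.4] F [ 5.8 -0.2 -6.5] open 11.1
4 False t 22.5 loc [-40.4   0.  188.8] F [ 5.5 -1.3 -7.4] open 10.8
```

The lid is free: it's up about 10 mm at a steady 6–7 N. I'll raise it along the hinge arc.

Run:
```python
from h import *
from rig import robot
r=np.hypot(.163,.054);a0=np.arctan2(.054,.163)
for d in (8,12,16,20,24,28,32,36,40):
    a=a0+np.radians(d)
    hit=robot.move_linear(W(.1185-r*np.cos(a),0,.124+r*np.sin(a)),velocity=.05,threshold=20);rep(robot,f"{d} {hit}")
    if hit:break
l=loc(robot.get_state()["ee_pos"]);print(np.degrees(np.arctan2(l[2]-124,118-l[0])-a0),np.hypot(l[2]-124,118-l[0]))
shot(robot,"d")
a=[cv2.imread(f'pics/d_{c}.png')[0:500,50:450] for c in('scene','top')];cv2.imwrite('pics/d.png',np.hstack(a))
```

```text
8 False t 22.89 loc [-35.7   0.  199.7] F [ 2.9  0.1 -5.7] open 11.3
12 False t 23.28 loc [-3.000e+01  1.000e-01  2.107e+02] F [-3.4  0.7 -2.6] open 10.9
16 False t 23.68 loc [-23.8   0.  221.2] F [-8.5  1.4  1.5] open 10.9
20 False t 24.07 loc [-1.700e+01  1.000e-01  2.309e+02] F [-12.7   2.5   4.5] open 10.9
24 False t 24.46 loc [-9.500e+00  1.000e-01  2.402e+02] F [-15.7   4.    9. ] open 11.2
28 False t 24.85 loc [-1.300e+00  1.000e-01  2.492e+02] F [-20.5   4.   16.2] open 11.1
32 False t 25.24 loc [ 7.900e+00 -1.000e-01  2.577e+02] F [-21.2   4.   19.5] open 11.2
36 False t 25.63 loc [ 17.8  -0.3 265.2] F [-17.2   4.1  18.6] open 11.1
40 False t 26.02 loc [ 2.830e+01 -2.000e-01  2.719e+02] F [-12.8   3.1  15.1] open 10.8
40.434138934703974 172.9754317815105
```

View pics/d.png

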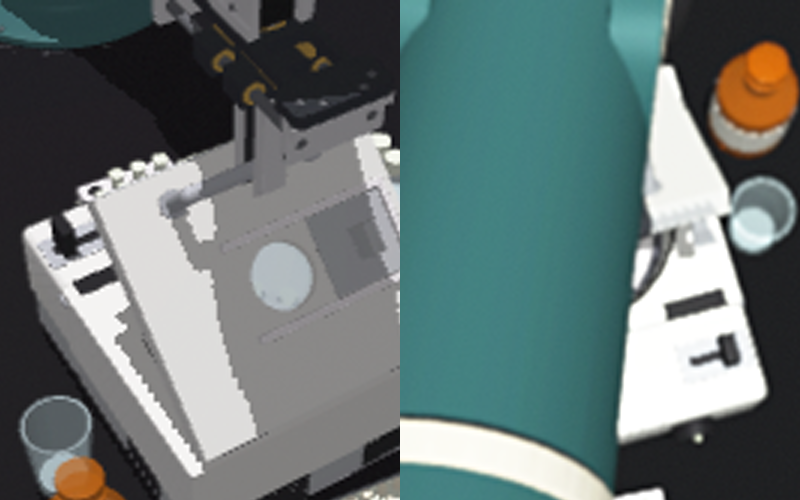

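The lid is up and held at (250,180), and the rotor window at (282,275) is clear. There's a steady side load of about 20 N outward from the hinge, so I'll relax it by a millimetre or two and then measure the angle.

Run:
```python
from h import *
from rig import robot
l=loc(robot.get_state()["ee_pos"])/1e3
u=np.array([l[0]-.118,l[2]-.124]);u/=np.linalg.norm(u)
for k in(1,2):
    robot.move_linear(W(l[0]+u[0]*.001*k,0,l[2]+u[1]*.001*k),velocity=.01);robot.pause(.2);rep(robot,k)
```

```text
1 t 26.73 loc [ 2.820e+01 -1.000e-01  2.721e+02] F [  5.5  -1.8 -14.5] open 10.7
2 t 27.18 loc [ 2.800e+01 -1.000e-01  2.721e+02] F [ 12.6  -4.7 -26.6] open 11.2
```

Run:
```python
from h import *
from rig import robot
robot.move_linear(W(.0283-.00055*.53,0,.2719+.00055*.85),velocity=.01);robot.pause(.3);rep(robot)
im=robot.grab_frame("scene")[:,:,::-1]; cv2.imwrite("pics/e_s.png",cv2.resize(im[130:270,190:350],(800,700),interpolation=2)); cv2.imwrite("pics/e_full.png",im)
```

```text
t 27.77 loc [ 2.820e+01 -1.000e-01  2.721e+02] F [  6.4  -2.4 -14.9] open 10.9
```

View pics/e_s.png

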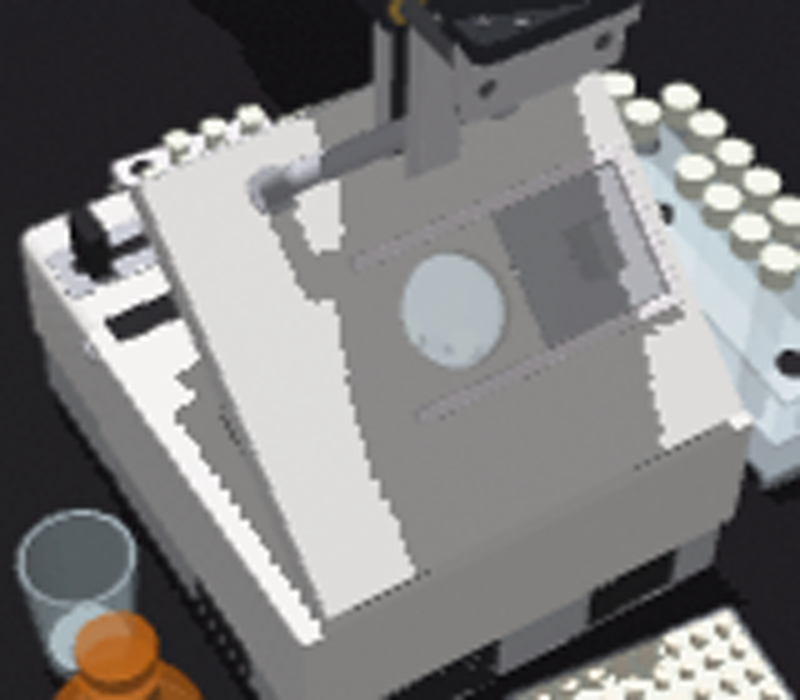

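View pics/e_full.png

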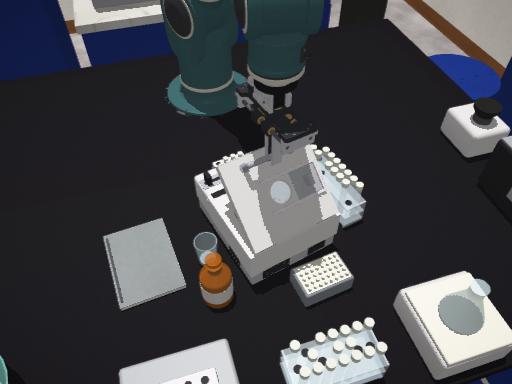

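Run:
```python
from h import *
from rig import robot
robot.move_linear(W(.0283-.0002*.53,0,.2719+.0002*.85),velocity=.01);robot.pause(.5);rep(robot)
S=robot.camera_info("scene")
c,d=ray(S,(145/5+190-.4,180/5+130-.4))
n=ey;t=(-.105-(c-np.r_[p0,0])@n)/(d@n);l=loc(c+t*d);print(l)
print("angle",np.degrees(np.arctan2(l[2]-124,118-l[0])-np.arctan2(18,186)),np.hypot(l[2]-124,118-l[0]))
```

```text
t 28.57 loc [ 2.820e+01 -1.000e-01  2.721e+02] F [  2.7  -4.  -10.1] open 10.9
[  -5.5 -105.   265.5]
angle 43.35827992376471 187.81506861804246
```

Run:
```python
from h import *
from rig import robot
rep(robot);robot.sign_off()
```

```text
t 28.57 loc [ 2.820e+01 -1.000e-01  2.721e+02] F [  2.7  -4.  -10.1] open 10.9
the job is handed in; nothing more can be done
```

I opened the shutter, found the catch was holding the lid, freed it, and handed in at 28.6 s with the lid held up at about 40 degrees.

- **Shutter:** I slid it left until it hit its stop at about 60 mm. The last pictures still show it open, with the rotor window clear.
- **Tug:** A light tug with the catch untouched stopped dead after about 3 mm of lift, at 12–13 N. I eased off and let go of the bar.
- **Catch:** I slid the thumb catch right to its stop, at about y = -93 mm, and took the bar again. The lid then came up freely at about 6–7 N.
- **Raising the lid:** Partway up, a side load of up to about 29 N built up because my path was slightly too tight around the hinge. I eased it to about 11 N before finishing.

**Last checks:**
- **Lid angle:** The two readings disagree a little. The arm's position gives 40.4 degrees; one corner in the scene camera gives 43.4 degrees, and that corner also read several millimetres off earlier. I trust the arm's figure more.
- **Grip:** The bar is in the fingers, which read 10.9 mm open on the 12 mm bar.
- **Surroundings:** The beaker, bottle, rack, tip box and notebook look unmoved in the last scene picture. The lid, gripper and arm hid the timer and most of the tube block at the end; the timer was last seen in place before the lid went up.

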